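Cap the flask and hold it down on the press-to-run mixer

ROBOT

A 7-joint arm with a two-finger parallel gripper is mounted at the origin on the work surface. World frame = base frame: x ahead of the robot, y to its left, z up, the work surface at z = 0. Lengths are in m, angles in rad, forces in N, time in s.
With the tool pointing down it reaches from about 0.4 to 0.875 m from the base axis. Payload 19.3 kg.
Tool frame: the origin (TCP) lies on the centre line of the jaws, within the pads' length; the fingertips stand 14 mm ahead of it and the grasp point (between the pads) lies 5 mm behind it; y points along the fingers, x is the direction in which the jaws open and shut, and the axes are right-handed (so a half turn about y gives the same grasp; the last joint's range is limited). The gripper opens to 85 mm and grips with 20 to 120 N. Pads are 22 mm wide; open, the fingers measure 114 mm over their backs; the gripper's body (76 mm by 85 mm) begins 54 mm behind the grasp point. The pads swing forward as they close: fully open they stand 13 mm farther back than shut.
Start: joints at [-1.353, 0.521, -0.036, 1.599, 0.021, 1.021, -0.113], TCP at [0.177, 0.599, 0.224] pointing down, gripper open.
Joint ranges: [-2.91, 2.91], [-0.3, 2.13], [-1.5, 1.42], [0.17, 2.43], [-1.26, 4.41], [0.16, 1.93], [-2.52, 2.52]. Speed limits (rad/s): [1.89, 1.89, 2.39, 2.39, 3.01, 3.01, 3.01].

INTERFACE

Orientations are given as [roll, pitch, yaw] about the fixed x, y, z axes, in that order (R = Rz(yaw) Ry(pitch) Rx(roll)).
In Python, from workcell import monitor, grab_frame, workorder gives the robot as it stands.
- The arm moves only by the tool drive_tool, never from a script. Its argument "steps" is one flat list of numbers, 5 for each row, row after row: the finger opening in mm, from 0 to 85.4, then the shift along the world's x, y, z in mm, then the turn about the world's z in degrees. In form: [fingers, tx, ty, tz, twist, fingers, tx, ty, tz, twist, ...]. A call has exactly 5 rows; each row shifts and turns the commanded pose from where the row before left it; what a row does not reach is not made up. A row lasts 1/12 s, in which the tool goes at most 41.7 mm and 7.16 degrees, less where a joint would pass 70% of its speed; a pose out of reach is approached as far as the arm can. A call is refused whole if a number of a shift passes 41.7 or a number of a turn 7.16, either way. A call with a gripper value outside its range is refused whole. The fingers move at their own pace and stop on an object; "grip_force" is the grip in N (left out, the last holds). Time passes only in rows, so rows that do not move let the fingers close, or fill a call up. It gives the time, the measured TCP pose, the force and the opening at its end, in the units of the state.
- monitor.observe(): the state, without advancing time (a new reading comes with each control period).
- grab_frame(name): name is "scene" or "top" or "wrist"; returns a dict with "frame" (384x512x3 uint8, red, green, blue), "vertical_fov" (degrees; the focal length in pixels is half the picture's height over the tangent of half this angle, whatever the lens; pixels are square), "cx", "cy" (the principal point, pixels), "xyz" and "orientation" of the camera in the world. Camera axes: x right, y down, z forward; pixel columns grow to the right and rows downward; lengths in m; the calibration is good to about 2 mm. A picture is of the moment at which its call begins. There is no depth.
- workorder.job_done(): hands the job in, once; it reports no verdict.
The state is a dict: "clock": time; "qpos": joint angles; "qd": joint speeds; "joint_efforts": joint torques, N m; "position": TCP position; "tool_rot": TCP orientation; "force": force on the tool from outside, world axes, zero at the start; "moment": the same for the moment, N m; "grip_width": finger opening in m.
Only numpy, scipy, OpenCV 4.12 (cv2) and the standard library are available. Lean on these libraries where they do the work, as an engineer would, in place of code of your own. Each camera call takes 0.05 s, during which the arm holds its last target. There are 200 camera calls.

TASK

Stand the round amber flask in the sprung ring cradle of the mixer and let go of it, then put the yellow cap fully on its neck. Push the capped flask straight down by its cap, without ramming it, until the cradle is near the bottom of its travel, and finish while still holding it down there with the fingers on the cap. Leave the well plate, the medium bottle and the tip box where they are.

Things in the scene. Friction and masses are not known exactly. Their poses are not given: they have to be found in the camera images.
- flask_center (a point): Half-way up the axis (z up) of the loose amber glass flask: 108 mm tall, 105 to 195 g, this point 54 mm above its flat foot (40 mm across). Below, a ball of 68 mm diameter, widest 27.5 mm above the foot; from 58.5 mm above the foot a straight open neck of 28 mm diameter runs up to the mouth. It stands upright on the bench, on the other side from the cap. Pick it by the neck.
- flask_mouth (a point): Centre of the flask's open mouth at the top of its neck, 54 mm above the flask's centre point. Fully on, the cap rests on this mouth: its top is then 6 mm above it and its lower edge 30 mm below it.
- cap_center (a point): Half-way up the axis (z up) of the loose yellow slip-on cap: a cylinder 40 mm in diameter, 36 mm tall, 40 g, closed above, standing on the bench with its open side down. Bore 34 mm wide (3 mm clearance all round the neck) and 30 mm deep. Fully on, this point is 42 mm above the flask's centre point.
- cradle_seat (a point): Centre of the upper face of the cradle's black platform (52 mm across) on which the flask's foot stands; 70 mm above the bench while the cradle is up, and moves with it. A steel wire ring (wire 8 mm thick, 67 mm inner, 83 mm outer diameter) surrounds it, centred 15 mm higher: the flask's ball drops in and centres itself with about 1.5 mm play. z is up.
- mixer: White mixer under the cradle, fixed to the bench, 130 x 150 mm and 50 mm high; origin at the centre of its underside, below the cradle's centre; its blue panel faces its -x.
- cradle (a joint): How far the sprung cradle is pushed down, in m: 0 up, 0.015 on its stop. The spring takes 8 N to start moving and 15.5 N at the bottom; the weight of cradle, flask and cap supplies about 3 N of that, not enough to sink it by itself. It springs back up when let go.
- wellplate_center (a point): Centre of the loose white well plate, 85 x 127 x 14 mm, flat on the bench. Leave alone.
- medium_center (a point): Centre of the loose white medium bottle with blue cap, 60 mm in diameter, 130 mm tall, upright. Leave alone.
- tipbox_center (a point): Centre of the loose green pipette tip box, 80 x 115 x 55 mm (point 25 mm above the bench). Leave alone.
Things that resemble listed ones, but are neither listed nor needed, are in the scene too. Leave any purple look-alike of the part that bears flask_center alone. Several things look just like the part that bears cap_center: the one meant starts farthest from the robot's base.

How it is judged:
By the outcome, as a careful person would: the job done as asked, in the order asked, and still so for the second after the job is handed in, while the arm keeps its last pose, push and grip.
It also fails if it takes over 64 s, if anything falls off the work surface, if the arm or the gripper's body presses on something with over 40 N, if the wrist force passes 120 N, or if a joint passes its speed limit or range.

## Working session

There is one attempt and no reset: what is moved stays moved. The work goes in short steps, Python scripts to look and compute and a tool call to move; the robot and the scene stay as the last step left them, time stands still between calls to the robot, and variables do not carry over. Pictures are saved under pics/ and viewed, about 8 in all and at most 12, crops included, and the job is handed in when it is done.

Besides the shell and the picture viewer there is one more tool, called in YAML: its name, and indented under it one key for each argument. drive_tool: Moves the arm, as the interface text tells. Its arguments: {"type":"object","properties":{"steps":{"type":"array"},"grip_force":{"type":"number"}},"required":["steps"]}

```bash
mkdir -p pics; cat > h.py <<'E'
import numpy as np, cv2, json
from workcell import monitor, grab_frame, workorder
def snap(cam,fn):
    f=grab_frame(cam); cv2.imwrite('pics/'+fn+'.png',f['frame'][:,:,::-1])
    np.save('pics/'+fn+'.npy',{k:v for k,v in f.items()},allow_pickle=True); return f
def load(fn): return np.load('pics/'+fn+'.npy',allow_pickle=True).item()
from scipy.spatial.transform import Rotation as R
def ray(f,u,v):
    fl=f['frame'].shape[0]/2/np.tan(np.radians(f['vertical_fov'])/2)
    d=np.array([(u-f['cx'])/fl,(v-f['cy'])/fl,1])
    o=np.array(f['orientation'])
    M=R.from_euler('xyz',o).as_matrix() if o.shape==(3,) else (o if o.shape==(3,3) else R.from_quat(o).as_matrix())
    return np.array(f['xyz']),M@d
def atz(f,u,v,z):
    c,d=ray(f,u,v); return c+d*(z-c[2])/d[2]
def proj(f,p):
    o=np.array(f['orientation']);M=R.from_euler('xyz',o).as_matrix()
    fl=f['frame'].shape[0]/2/np.tan(np.radians(f['vertical_fov'])/2)
    q=M.T@(np.array(p)-f['xyz']); return f['cx']+fl*q[0]/q[2],f['cy']+fl*q[1]/q[2]
E
python3 - <<'E'
from h import *
s=monitor.observe();print(s)
for c in('scene','top'):
    f=snap(c,c+'0');print(c,f['xyz'],f['orientation'],f['vertical_fov'],f['cx'],f['cy'])
E
```

```text
{'clock': 0.0, 'qpos': array([-1.35319592,  0.52201654, -0.03628953,  1.59997541,  0.0212095 ,
        1.0210923 , -0.11281294]), 'qd': array([ 1.51152394e-03,  1.11434655e-03, -8.14958886e-04,  2.29683720e-04,
       -1.17860115e-05, -5.52155270e-04,  5.99060280e-04]), 'joint_efforts': array([-3.89998086e-04, -9.27122855e+01,  1.97960213e+00, -3.69936454e+01,
        1.78050151e-02,  8.21966794e-03,  2.20533155e-05]), 'position': array([0.17736791, 0.5989626 , 0.22343626]), 'tool_rot': array([-1.57090123e+00,  1.10162956e-03,  1.28294448e+00]), 'force': array([-0.6876978 , -0.12063398,  0.74452234]), 'moment': array([ 0.01348357,  0.03670517, -0.00689157]), 'grip_width': 0.08545070225783596}
scene [0.87792544 0.6255733  0.579434  ] [-2.18711448 -0.01657013  2.67034825] 54.53219246237371 256.6933872092333 192.92555251420862
top [ 0.41050927 -0.00985745  0.90635282] [-2.94206069  0.01079884 -1.54628885] 52.241398050037944 254.3764776629078 193.95995590101325
```

View pics/top0.png

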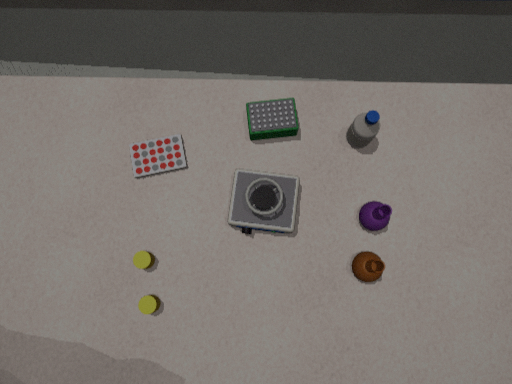

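View pics/scene0.png

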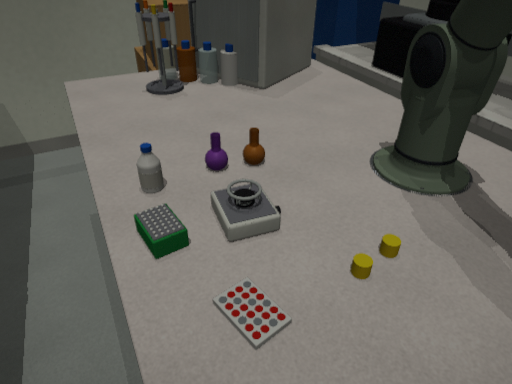

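```bash
python3 - <<'E'
from h import *
f=load('top0');im=f['frame'][:,:,::-1]
a=cv2.resize(im[230:325,110:205],(380,380),interpolation=cv2.INTER_CUBIC)
b=cv2.resize(im[195:290,335:430],(380,380),interpolation=cv2.INTER_CUBIC)
c=cv2.resize(im[160:240,220:310],(720,640)[0:2],interpolation=cv2.INTER_CUBIC)
cv2.imwrite('pics/crop1.png',np.hstack([a,b,cv2.resize(c,(428,380))[:, :]])[:, :1188][:, :])
cv2.imwrite('pics/crop1.png',cv2.resize(np.hstack([a,b]),(760,380)))
for n,p in [('base',(0,0,0))]: print(n,proj(f,p))
for n,u,v,z in [('capA',144,260,.036),('capB',149,305,.036),('flaskmouth',378,266,.108),('ball',367,267,.0275),('purpball',374,216,.0275),('cradle ring',265,198,.085),('tip',272,116,.055),('plate',158,156,.014),('medium',372,118,.13)]: print(n,atz(f,u,v,z).round(4))
g=load('scene0')
for n,u,v,z in [('capA',362,260,.036),('capB',391,240,.036),('flaskmouth',254,131,.108),('ring',245,193,.085)]: print(n,atz(g,u,v,z).round(4))
E
```

```text
base (np.float64(249.46492909694626), np.float64(476.1174830736648))
capA [0.4327 0.243  0.036 ]
capB [0.3376 0.2245 0.036 ]
flaskmouth [ 0.4303 -0.248   0.108 ]
ball [ 0.4296 -0.2478  0.0275]
purpball [ 0.5433 -0.2672  0.0275]
cradle ring [ 0.5681 -0.0198  0.085 ]
tip [ 0.767  -0.0327  0.055 ]
plate [0.6776 0.2356 0.014 ]
medium [ 0.7353 -0.2404  0.13  ]
capA [0.4359 0.2478 0.036 ]
capB [0.3398 0.2285 0.036 ]
flaskmouth [ 0.4366 -0.2403  0.108 ]
ring [ 0.578  -0.0041  0.085 ]
```

View pics/crop1.png

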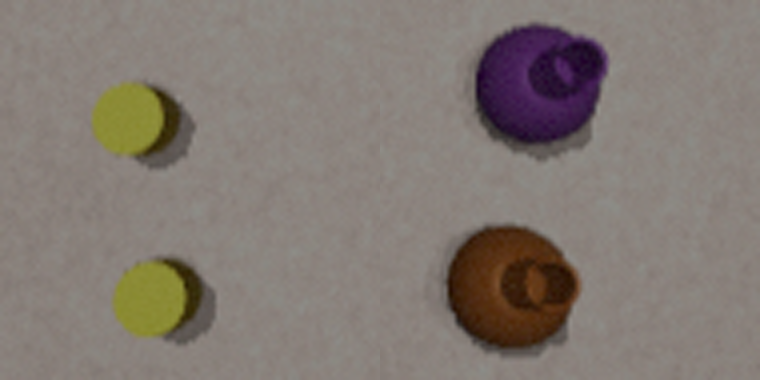

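drive_tool:
  steps: [85, 17, -24, 0, -2, 85, 17, -24, 0, -2, 85, 17, -24, 0, -2, 85, 17, -24, 0, -2, 85, 17, -24, 0, -2]

```text
clock: 0.52
position: [0.263, 0.4779, 0.2237]
tool_rot: [-1.571, 0.001, 1.107]
force: [1.3, 0.4, 0.1]
grip_width: 0.0848
```

drive_tool:
  steps: [85, 17, -24, 0, -2, 85, 17, -24, 0, -2, 85, 17, -24, 0, -2, 85, 17, -24, 0, -2, 85, 17, -24, 0, -2]

```text
clock: 0.93
position: [0.3479, 0.3579, 0.2239]
tool_rot: [-1.571, 0.0, 0.932]
force: [0.1, 0.2, -0.4]
grip_width: 0.0848
```

drive_tool:
  steps: [85, 17, -24, 0, -2, 85, 17, -24, 0, -2, 85, 17, -24, 0, -2, 85, 17, -24, 0, -2, 85, 17, -24, 0, -2]

```text
clock: 1.35
position: [0.4329, 0.2379, 0.2239]
tool_rot: [-1.571, 0.0, 0.758]
force: [0.5, 0.1, 1.1]
grip_width: 0.0851
```

```bash
python3 - <<'E'
from h import *
f=snap('wrist','w1');s=monitor.observe();print(s['clock'],s['position'],s['tool_rot'],s['qpos'],f['xyz'],f['orientation'],f['vertical_fov'])
E
```

```text
1.4 [0.4359926  0.23301701 0.22409208] [-1.57301190e+00  3.35010162e-04  7.49690567e-01] [-0.77286152  0.31902038  0.20174972  1.94513926 -0.07840153  0.88495202
  0.21836588] [0.37577778 0.29837372 0.37394857] [2.81325867e+00 1.13021868e-04 7.56894460e-01] 64.73969829184175
```

View pics/w1.png

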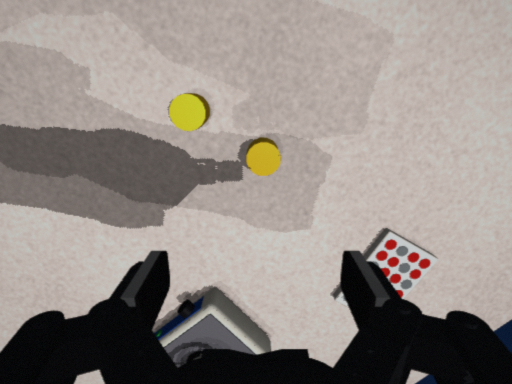

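```bash
python3 - <<'E'
from h import *
f=load('w1')
for u,v in[(264,157),(188,112)]:print(atz(f,u,v,.036))
print(proj(f,(.433,.245,.036)))
E
```

```text
[0.43407354 0.25177113 0.036     ]
[0.33992787 0.2309711  0.036     ]
(np.float64(259.1978828433361), np.float64(160.61176241039794))
```

drive_tool:
  steps: [85, 10, -40, 3, 0, 85, 10, -40, 3, 0, 85, 10, -40, 3, 0, 85, 10, -40, 3, 0, 85, 10, -40, 3, 0]

```text
clock: 1.82
position: [0.4823, 0.0374, 0.2391]
tool_rot: [-1.571, 0.0, 0.76]
force: [1.1, 0.8, -0.6]
grip_width: 0.085
```

drive_tool:
  steps: [85, 5, -40, 0, 0, 85, 0, -40, 0, 0, 85, -5, -40, 0, 0, 85, -15, -36, 0, 0, 85, -15, -36, 0, 0]

```text
clock: 2.23
position: [0.4515, -0.1545, 0.2388]
tool_rot: [-1.571, 0.0, 0.759]
force: [1.3, -0.3, -0.2]
grip_width: 0.0851
```

drive_tool:
  steps: [85, -15, -36, 0, 0, 85, -5, -36, 0, 0, 85, 0, -20, 0, 0, 85, 0, 0, 0, 0, 85, 0, 0, 0, 0]

```text
clock: 2.65
position: [0.432, -0.2455, 0.2387]
tool_rot: [-1.57, 0.0, 0.757]
force: [0.4, 1.1, 0.1]
grip_width: 0.0853
```

```bash
python3 - <<'E'
from h import *
f=snap('wrist','w2');s=monitor.observe();print(s['clock'],s['position'],s['tool_rot'],s['qpos'],f['xyz'],f['orientation'])
E
```

```text
2.7 [ 0.43227663 -0.24444894  0.2387265 ] [-1.57013862e+00  2.13296259e-04  7.58964497e-01] [ 0.07600032  0.3196354   0.40416249  1.92923453 -0.15555922  0.92349442
  1.315049  ] [ 0.37491512 -0.18503396  0.38877688] [2.81360232e+00 3.41696535e-04 7.56425289e-01]
```

View pics/w2.png

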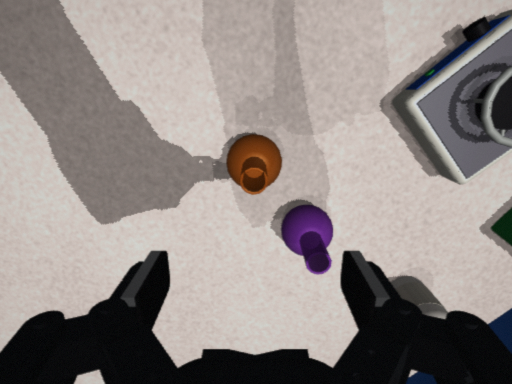

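```bash
python3 - <<'E'
from h import *
f=load('w2')
print(atz(f,254,182,.108),atz(f,254,161,.0275))
print(proj(f,(0.432,-.245,.108)))
g=load('top0');h=load('scene0')
for n,i in(('top0',g),('scene0',h),('w2',f)):
  im=i['frame'].astype(int);m=(im[...,0]>im[...,2]*2)&(im[...,0]>im[...,1]*1.5)&(im[...,0]>60)
  _,l,st,ce=cv2.connectedComponentsWithStats(m.astype(np.uint8))
  for k in range(1,len(st)):
    if st[k,4]>150:print(n,st[k],ce[k])
E
```

```text
[ 0.43325074 -0.24814969  0.108     ] [ 0.43163794 -0.24677875  0.0275    ]
(np.float64(255.29380228551494), np.float64(178.88012338364948))
top0 [354 252  30  30 552] [366.9384058  266.10869565]
scene0 [244 143  21  16 252] [253.56746032 150.76190476]
w2 [ 227  135   54   59 2299] [253.75250109 162.09177903]
```

drive_tool:
  steps: [85, 0, -2.5, -35, 0, 85, 0, 0, -35, 0, 85, 0, 0, -35, 0, 85, 0, 0, -30, 0, 85, 0, 0, -20, 0]
  grip_force: 40

```text
clock: 3.12
position: [0.4318, -0.2452, 0.0814]
tool_rot: [-1.568, 0.001, 0.761]
force: [-0.6, 0.5, -0.4]
grip_width: 0.0848
```

drive_tool:
  steps: [60, 0, 0, 0, 0, 50, 0, 0, 0, 0, 44, 0, 0, 0, 0, 38, 0, 0, 0, 0, 32, 0, 0, 0, 0]

```text
clock: 3.53
position: [0.4332, -0.2473, 0.0853]
tool_rot: [-1.573, -0.001, 0.76]
force: [0.5, -0.3, -0.6]
grip_width: 0.0322
```

drive_tool:
  steps: [28, 0, 0, 0, 0, 24, 0, 0, 0, 0, 20, 0, 0, 0, 0, 15, 0, 0, 0, 0, 15, 0, 0, 0, 0]

```text
clock: 3.95
position: [0.433, -0.2477, 0.085]
tool_rot: [-1.573, -0.001, 0.759]
force: [-1.6, -0.4, 12.6]
grip_width: 0.0258
```

drive_tool:
  steps: [15, 0, 0, 2, 0, 15, 0, 0, 10, 0, 15, 0, 0, 10, 0, 15, 0, 0, 20, 0, 15, 0, 0, 20, 0]

```text
clock: 4.37
position: [0.4321, -0.2472, 0.1474]
tool_rot: [-1.57, 0.0, 0.759]
force: [-0.0, 0.0, -0.9]
grip_width: 0.026
```

drive_tool:
  steps: [15, 0, 0, 20, 0, 15, 0, 0, 20, 0, 15, 0, 0, 15, 0, 15, 0, 0, 0, 0, 15, 0, 0, 0, 0]

```text
clock: 4.78
position: [0.4328, -0.2472, 0.2021]
tool_rot: [-1.572, -0.001, 0.76]
force: [0.7, 0.6, -1.7]
grip_width: 0.0259
```

```bash
python3 - <<'E'
from h import *
f=load('top0');c=f['frame'][168:238,225:305,::-1];d=load('scene0')['frame'][160:230,210:290,::-1]
cv2.imwrite('pics/crop2.png',np.vstack([cv2.resize(c,(640,300*0+560)),]) if 0 else np.hstack([cv2.resize(c,(400,350),interpolation=2),cv2.resize(d,(400,350),interpolation=2)]))
s=monitor.observe();print(s['position'],s['force'],s['grip_width'])
snap('top','top1')
E
```

```text
[ 0.43277443 -0.2471944   0.20211989] [ 0.72310272  0.59244407 -1.67885038] 0.0258650851136482
```

View pics/crop2.png

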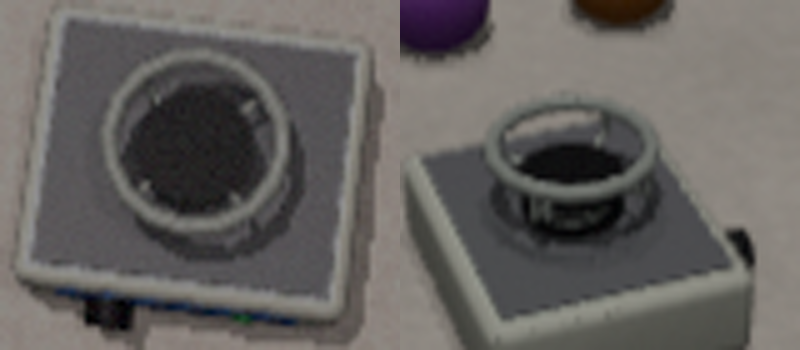

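```bash
python3 - <<'E'
from h import *
f=load('top0');g=load('scene0')
print(atz(f,263.9,196.2,.085),atz(g,244,189.4,.085))
from scipy.optimize import least_squares
def ring(i,p):
  a=np.linspace(0,6.28,100);q=np.array([proj(i,(p[0]+.0415*np.cos(t),p[1]+.0415*np.sin(t),.085)) for t in a]);return [q[:,0].min(),q[:,0].max(),q[:,1].min(),q[:,1].max()]
T=np.array([225+102/5-.4,225+291/5-.4,168+48/5-.4,168+238/5-.4]);S=np.array([210+84/5-.4,210+260/5-.4,160+95/5-.4,160+203/5-.4])
for i,m in((f,T),(g,S)):
  r=least_squares(lambda p:np.array(ring(i,p))-m,[.57,-.015]);print(r.x,r.fun)
E
```

```text
[ 0.57191956 -0.01738891  0.085     ] [ 0.573872  -0.0181291  0.085    ]
[ 0.57234461 -0.01736132] [-0.51714285  0.51571848 -0.05669465  0.04436725]
[ 0.57318027 -0.01944403] [-0.24446405  0.24514665  0.66538973 -0.60027755]
```

drive_tool:
  steps: [15, 8, 12, 0, 0, 15, 14, 23, 0, 0, 15, 18, 30, 0, 0, 15, 18, 30, 0, 0, 15, 18, 30, 0, 0]

```text
clock: 5.25
position: [0.5085, -0.1208, 0.2002]
tool_rot: [-1.57, 0.001, 0.759]
force: [1.3, -0.2, -1.0]
grip_width: 0.0257
```

drive_tool:
  steps: [15, 18, 30, 0, 0, 15, 18, 30, 0, 0, 15, 14, 23, 0, 0, 15, 10, 16, 0, 0, 15, 4, 5, 0, 0]

```text
clock: 5.67
position: [0.573, -0.0149, 0.1997]
tool_rot: [-1.569, 0.001, 0.763]
force: [0.2, 1.6, -1.6]
grip_width: 0.0255
```

drive_tool:
  steps: [15, 0, 0, 0, 0, 15, 0, 0, -5, 0, 15, 0, 0, -10, 0, 15, 0, 0, -5, 0, 15, 0, 0, 0, 0]

```text
clock: 6.08
position: [0.5713, -0.0192, 0.1794]
tool_rot: [-1.569, 0.002, 0.758]
force: [-0.6, 0.2, -1.2]
grip_width: 0.0256
```

```bash
python3 - <<'E'
from h import *
f=snap('scene','s1');g=snap('top','t1')
cv2.imwrite('pics/c3.png',np.hstack([cv2.resize(x,(400,400),interpolation=2) for x in(f['frame'][100:230,180:310,::-1],g['frame'][150:250,210:310,::-1])]))
s=monitor.observe();print(s['clock'],s['position'],s['force'])
E
```

```text
6.1833 [ 0.57207537 -0.01884605  0.18069719] [ 0.21927116 -0.20774223 -1.0354984 ]
```

View pics/c3.png

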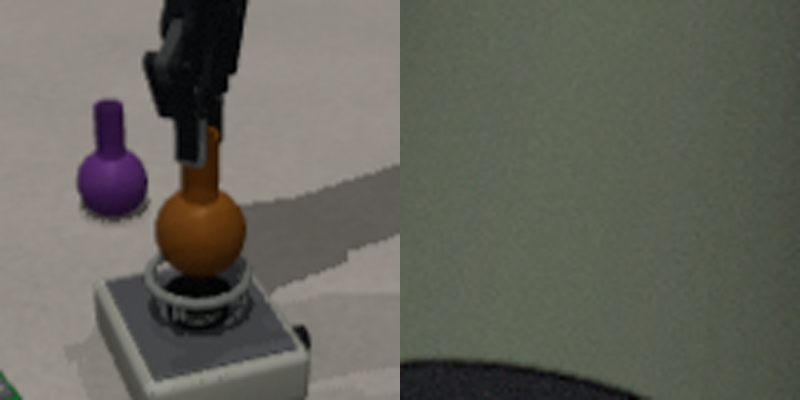

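drive_tool:
  steps: [15, 0, 0, -6, 0, 15, 0, 0, -6, 0, 15, 0, 0, -5, 0, 15, 0, 0, -3, 0, 15, 0, 0, 0, 0]

```text
clock: 6.6
position: [0.572, -0.0182, 0.1601]
tool_rot: [-1.57, 0.001, 0.759]
force: [-0.5, 0.3, -1.3]
grip_width: 0.0258
```

drive_tool:
  steps: [15, 0, 0, -2, 0, 15, 0, 0, -2, 0, 15, 0, 0, -1, 0, 15, 0, 0, 0, 0, 15, 0, 0, 0, 0]

```text
clock: 7.02
position: [0.5727, -0.018, 0.1561]
tool_rot: [-1.571, -0.001, 0.76]
force: [1.7, 1.5, -1.5]
grip_width: 0.0256
```

drive_tool:
  steps: [15, 0, 0, -1, 0, 15, 0, 0, -1, 0, 15, 0, 0, -1, 0, 15, 0, 0, 0, 0, 15, 0, 0, 0, 0]

```text
clock: 7.43
position: [0.573, -0.0181, 0.1534]
tool_rot: [-1.572, -0.001, 0.759]
force: [2.0, 2.1, 7.1]
grip_width: 0.0256
```

drive_tool:
  steps: [28, 0, 0, 0, 0, 30, 0, 0, 0, 0, 34, 0, 0, 0, 0, 40, 0, 0, 0, 0, 50, 0, 0, 0, 0]

```text
clock: 7.85
position: [0.5722, -0.0183, 0.1529]
tool_rot: [-1.571, 0.0, 0.759]
force: [-0.2, 0.2, 0.2]
grip_width: 0.0491
```

drive_tool:
  steps: [65, 0, 0, 0, 0, 80, 0, 0, 0, 0, 85, 0, 0, 0, 0, 85, 0, 0, 5, 0, 85, 0, 0, 15, 0]

```text
clock: 8.27
position: [0.5715, -0.0182, 0.172]
tool_rot: [-1.569, 0.002, 0.759]
force: [-0.3, -0.3, 0.1]
grip_width: 0.0854
```

drive_tool:
  steps: [85, 0, 0, 35, 0, 85, 0, 0, 35, 0, 85, -5, 5, 20, 0, 85, -10, 20, 0, 0, 85, -15, 35, 0, 0]

```text
clock: 8.68
position: [0.5433, 0.0393, 0.2648]
tool_rot: [-1.574, -0.002, 0.754]
force: [0.7, 0.8, -0.4]
grip_width: 0.0851
```

drive_tool:
  steps: [85, -20, 35, 0, 0, 85, -20, 35, 0, 0, 85, -20, 35, 0, 0, 85, -20, 35, 0, 0, 85, -20, 35, 0, 0]

```text
clock: 9.1
position: [0.4412, 0.2181, 0.2636]
tool_rot: [-1.571, -0.001, 0.759]
force: [1.1, 0.2, -0.3]
grip_width: 0.0848
```

drive_tool:
  steps: [85, -8, 32, -20, 0, 85, 0, 0, -20, 0, 85, 0, 0, 0, 0, 85, 0, 0, 0, 0, 85, 0, 0, 0, 0]

```text
clock: 9.52
position: [0.4352, 0.2479, 0.2241]
tool_rot: [-1.571, -0.001, 0.758]
force: [-0.2, -0.4, 0.3]
grip_width: 0.0852
```

```bash
python3 - <<'E'
from h import *
w=snap('wrist','w4');f=snap('scene','s2');g=snap('top','t2')
cv2.imwrite('pics/c4.png',np.hstack([cv2.resize(x,(400,400),interpolation=2) for x in(f['frame'][100:230,180:310,::-1],g['frame'][150:250,210:310,::-1])]))
s=monitor.observe();print(s['clock'],s['position'],s['force'])
im=w['frame'].astype(int);m=(im[...,0]>im[...,2]*2)&(im[...,1]>im[...,2]*2)&(im[...,0]>90)
_,l,st,ce=cv2.connectedComponentsWithStats(m.astype(np.uint8))
for k in range(1,len(st)):
    if st[k,4]>150:print(st[k],ce[k],atz(w,*ce[k],.036))
E
```

```text
9.6667 [0.43517923 0.24818203 0.22401766] [-0.62496613 -0.2124165  -0.10173711]
[ 162   99   40   37 1098] [180.24954463 116.86156648] [0.33951653 0.23126103 0.036     ]
[239 145  34  35 927] [255.64724919 162.46062567] [0.43403392 0.25069797 0.036     ]
```

View pics/c4.png

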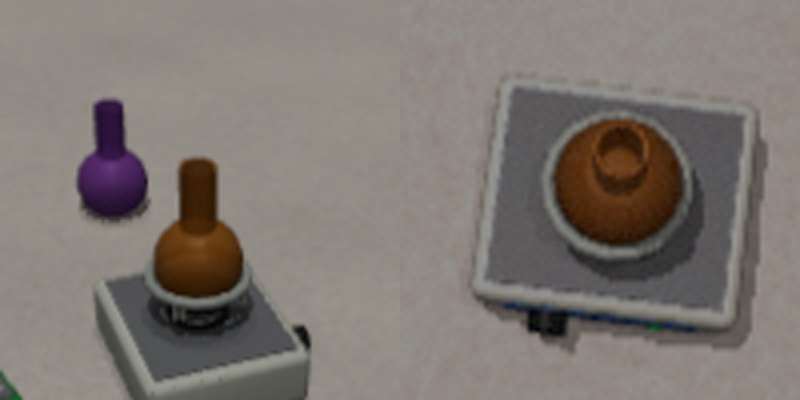

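View pics/w4.png

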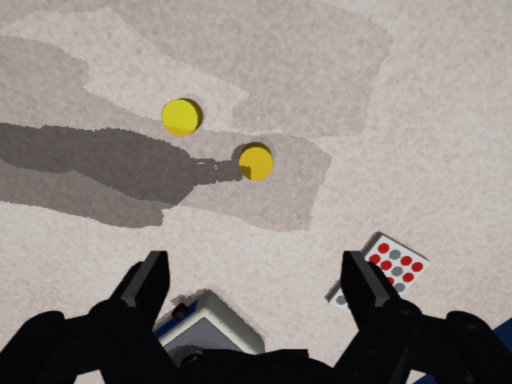

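drive_tool:
  steps: [85, -1, 1, -20, 0, 85, 0, 0, -30, 0, 85, 0, 0, -30, 0, 85, 0, 0, -20, 0, 85, 0, 0, 0, 0]

```text
clock: 10.08
position: [0.4323, 0.2485, 0.1205]
tool_rot: [-1.57, 0.004, 0.759]
force: [-0.6, -1.0, -0.3]
grip_width: 0.085
```

drive_tool:
  steps: [85, 0, 0, 0, 0, 85, 0, 0, 0, 0, 85, 0, 0, 0, 0, 85, 0, 0, 0, 0, 85, 0, 0, 0, 0]

```text
clock: 10.5
position: [0.4338, 0.2501, 0.1239]
tool_rot: [-1.571, -0.002, 0.759]
force: [-0.6, 1.3, -0.1]
grip_width: 0.0848
```

```bash
cat >> h.py <<'E'
from scipy.optimize import least_squares
def cyl(i,p,r,z0,z1):
    a=np.linspace(0,6.28,60);q=np.array([proj(i,(p[0]+r*np.cos(t),p[1]+r*np.sin(t),z)) for t in a for z in(z0,z1)])
    return np.array([q[:,0].min(),q[:,0].max(),q[:,1].min(),q[:,1].max()])
def fitcyl(i,bb,r,z0,z1,p0): 
    s=least_squares(lambda p:cyl(i,p,r,z0,z1)-bb,p0);return s.x.round(4),s.fun.round(1)
def yellow(i):
    im=i['frame'].astype(int);m=(im[...,0]>im[...,2]*1.8)&(im[...,1]>im[...,2]*1.6)&(im[...,1]>im[...,0]*.6)&(im[...,0]>40)
    _,l,st,ce=cv2.connectedComponentsWithStats(m.astype(np.uint8))
    return [(np.array([x-.5,x+w-.5,y-.5,y+h-.5]),n) for x,y,w,h,n in st[1:] if n>100]
E
python3 - <<'E'
from h import *
w=snap('wrist','w5');s=monitor.observe();print(s['clock'],s['position'])
for n in('w5','w4','top0','scene0'):
  i=load(n)
  for bb,k in yellow(i): print(n,bb,k,fitcyl(i,bb,.02,0,.036,[.434,.249]))
g=load('t2');h=load('s2')
print(atz(g,265.2,188.7,.178),atz(h,244.3,153.3,.178))
E
```

```text
10.55 [0.43368172 0.2500076  0.12370262]
w5 [123.5 183.5 104.5 157.5] 2489 (array([0.3393, 0.2298]), array([-0.8,  1. , -0.6,  0.6]))
w5 [231.5 278.5 162.5 216.5] 1996 (array([0.4348, 0.2494]), array([-0.5,  0.5, -0.7,  0.7]))
w4 [161.5 202.5  97.5 135.5] 1214 (array([0.3392, 0.2302]), array([-0.6,  0.6, -0.3,  0.3]))
w4 [237.5 272.5 141.5 180.5] 1038 (array([0.4347, 0.2489]), array([ 0. , -0. , -0.2,  0.2]))
top0 [132.5 154.5 250.5 268.5] 303 (array([0.4339, 0.2489]), array([-0.2,  0.2, -0.3,  0.3]))
top0 [137.5 159.5 294.5 313.5] 324 (array([0.3387, 0.2301]), array([-0.3,  0.4, -0.6,  0.5]))
scene0 [145.5 163.5  -0.5  13.5] 170 (array([ 0.045 , -2.9279]), array([ 6.3, -6.4,  4.7, -3.9]))
scene0 [165.5 190.5  -0.5  48.5] 574 (array([ 0.081 , -2.1406]), array([  9.3,  -9.4,  22.2, -20.1]))
scene0 [144.5 157.5  40.5  69.5] 178 (array([ 0.4419, -1.456 ]), array([ 2.1, -2.2, 10.5, -9.6]))
scene0 [134.5 145.5  46.5  71.5] 155 (array([ 0.5112, -1.407 ]), array([ 0.9, -1. ,  8.2, -7.5]))
scene0 [379.5 400.5 233.5 257.5] 395 (array([0.3368, 0.2274]), array([-0.8,  0.8, -0.4,  0.3]))
scene0 [350.5 372.5 252.5 278.5] 445 (array([0.4327, 0.2467]), array([-0.5,  0.5, -0.3,  0.3]))
[ 0.56823651 -0.01872197  0.178     ] [ 0.57096942 -0.02203173  0.178     ]
```

drive_tool:
  steps: [85, 0.5, -1, -20, 0, 85, 0, 0, -30, 0, 85, 0, 0, -25, 0, 85, 0, 0, -19, 0, 85, 0, 0, -10, 0]

```text
clock: 10.97
position: [0.4332, 0.2484, 0.0172]
tool_rot: [-1.57, 0.002, 0.759]
force: [-0.5, -0.0, 0.1]
grip_width: 0.0849
```

drive_tool:
  steps: [70, 0, 0, 0, 0, 60, 0, 0, 0, 0, 54, 0, 0, 0, 0, 50, 0, 0, 0, 0, 46, 0, 0, 0, 0]

```text
clock: 11.38
position: [0.4344, 0.2491, 0.0199]
tool_rot: [-1.571, -0.002, 0.759]
force: [-0.2, 0.0, 0.3]
grip_width: 0.0456
```

drive_tool:
  steps: [43, 0, 0, 0, 0, 40, 0, 0, 0, 0, 36, 0, 0, 0, 0, 30, 0, 0, 0, 0, 30, 0, 0, 0, 0]
  grip_force: 60

```text
clock: 11.8
position: [0.4343, 0.2491, 0.0199]
tool_rot: [-1.571, -0.001, 0.759]
force: [-3.2, -1.1, 19.4]
grip_width: 0.0375
```

drive_tool:
  steps: [30, 0, 0, 3, 0, 30, 0, 0, 15, 0, 30, 0, 0, 35, 0, 30, 0, 0, 40, 0, 30, 0, 0, 40, 0]

```text
clock: 12.22
position: [0.4334, 0.2482, 0.1534]
tool_rot: [-1.571, 0.001, 0.759]
force: [0.7, 1.0, -1.2]
grip_width: 0.0365
```

drive_tool:
  steps: [30, 0, 0, 40, 0, 30, 0, 0, 35, 0, 30, 0, 0, 12, 0, 30, 0, 0, 0, 0, 30, 0, 0, 0, 0]

```text
clock: 12.63
position: [0.4338, 0.2489, 0.2393]
tool_rot: [-1.571, -0.001, 0.76]
force: [-0.0, -0.2, -1.4]
grip_width: 0.037
```

drive_tool:
  steps: [30, 10, -20, 0, 0, 30, 18, -35, 0, 0, 30, 18, -35, 0, 0, 30, 18, -35, 0, 0, 30, 18, -35, 0, 0]

```text
clock: 13.05
position: [0.5158, 0.0869, 0.2375]
tool_rot: [-1.57, 0.002, 0.76]
force: [-0.1, 0.4, -0.5]
grip_width: 0.0369
```

drive_tool:
  steps: [30, 18, -35, 0, 0, 30, 18, -35, 0, 0, 30, 11, -23, 0, 0, 30, 6, -12, 0, 0, 30, 2, -3, 0, 0]

```text
clock: 13.47
position: [0.5708, -0.0217, 0.2374]
tool_rot: [-1.57, 0.003, 0.756]
force: [0.1, 0.1, -1.0]
grip_width: 0.0372
```

drive_tool:
  steps: [30, 0, 0, 0, 0, 30, 0, 0, 0, 0, 30, 0, 0, 0, 0, 30, 0, 0, 0, 0, 30, 0, 0, 0, 0]

```text
clock: 13.88
position: [0.5707, -0.0182, 0.239]
tool_rot: [-1.571, -0.0, 0.761]
force: [0.2, 0.1, -1.0]
grip_width: 0.0369
```

```bash
python3 - <<'E'
from h import *
w=snap('wrist','w6');f=snap('scene','s3');s=monitor.observe();print(s['clock'],s['position'],s['force'],s['grip_width'])
cv2.imwrite('pics/c6.png',np.hstack([cv2.resize(f['frame'][80:230,180:310,::-1],(416,480),interpolation=2),cv2.resize(w['frame'][192:384,176:336,::-1],(384,480)[0:2],interpolation=2)]))
E
```

```text
13.9833 [ 0.57084179 -0.01859737  0.23909162] [-0.71304027 -0.14303841 -0.89925071] 0.03701494947082926
```

View pics/c6.png

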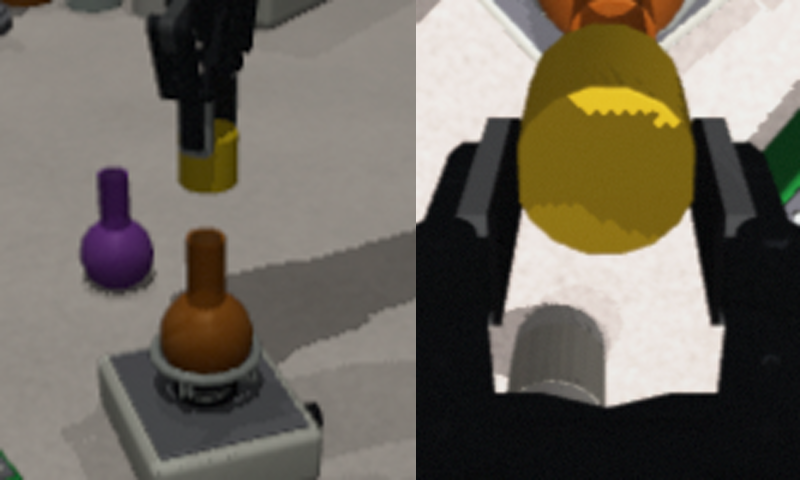

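```bash
python3 - <<'E'
from h import *
def om(i,x0,x1,y0,y1):
  im=i['frame'].astype(int);m=(im[...,0]>im[...,2]*2)&(im[...,0]>im[...,1]*1.4)&(im[...,0]>45)
  k=np.zeros_like(m);k[y0:y1,x0:x1]=1;return m&k
t=load('t2');m=om(t,225,305,165,230);ys,xs=np.where(m)
print('t2 bbox',xs.min(),xs.max(),ys.min(),ys.max())
# ball sphere silhouette in top: compare left/right/bottom extents
def ballbb(i,p):
  zz=np.linspace(-.034,.034,25);a=np.linspace(0,6.28,60)
  q=np.array([proj(i,(p[0]+np.sqrt(max(0,.034**2-z*z))*np.cos(b),p[1]+np.sqrt(max(0,.034**2-z*z))*np.sin(b),.0975+z)) for z in zz if z<.025 for b in a])
  return np.array([q[:,0].min(),q[:,0].max(),q[:,1].max()])
bb=np.array([xs.min()-.5,xs.max()+.5,ys.max()+.5])
r=least_squares(lambda p:ballbb(t,p)-bb,[.571,-.019]);print('top ball',r.x,r.fun)
def neck(i,p):
  c=cyl(i,p,.014,.155,.178); return c[:3]
for n in('s2','s3'):
  i=load(n);m=om(i,225,265,140,178);ys,xs=np.where(m);top=ys.min()
  z=[(np.where(m[y])[0].min()-.5,np.where(m[y])[0].max()+.5) for y in range(top+3,top+11)]
  b=np.array([np.median([q[0] for q in z]),np.median([q[1] for q in z]),top-.5])
  r=least_squares(lambda p:neck(i,p)-b,[.571,-.019]);print(n,b,r.x,r.fun)
i=load('s3')
for b,k in yellow(i):
  if 225<b[0]<265:
    f=lambda p:(cyl(i,p,.02,.2193,.2553)-b)[[1,3]];r=least_squares(f,[.571,-.019]);print('cap',b,r.x,r.fun,cyl(i,(.571,-.0185),.02,.2193,.2553))
E
```

```text
t2 bbox 249 279 180 209
top ball [ 0.57558182 -0.01734165] [-0.63823101  0.63468675 -0.0105269 ]
s2 [238.5 249.5 151.5] [ 0.57398192 -0.01719398] [-0.92756245  0.9293886  -0.05438461]
s3 [238.5 249.5 151.5] [ 0.57398192 -0.01719398] [-0.92756245  0.9293886  -0.05438461]
cap [235.5 253.5 116.5 139.5] [ 0.56936121 -0.02688118] [0. 0.] [235.22089926 254.60778069 117.21915563 141.339628  ]
```

drive_tool:
  steps: [30, 1.2, 0.5, -8, 0, 30, 0, 0, -10, 0, 30, 0, 0, -10, 0, 30, 0, 0, -8, 0, 30, 0, 0, 0, 0]

```text
clock: 14.4
position: [0.5711, -0.0187, 0.2007]
tool_rot: [-1.569, 0.002, 0.759]
force: [-0.1, -0.6, -0.8]
grip_width: 0.037
```

drive_tool:
  steps: [30, 0, 0, -2, 0, 30, 0, 0, -2, 0, 30, 0, 0, -2, 0, 30, 0, 0, -1, 0, 30, 0, 0, 0, 0]

```text
clock: 14.82
position: [0.5721, -0.0187, 0.1959]
tool_rot: [-1.571, -0.0, 0.759]
force: [-0.4, -1.1, -0.6]
grip_width: 0.0367
```

drive_tool:
  steps: [30, 0, 0, -1, 0, 30, 0, 0, -1, 0, 30, 0, 0, -1, 0, 30, 0, 0, -1, 0, 30, 0, 0, 0, 0]

```text
clock: 15.23
position: [0.572, -0.0187, 0.1918]
tool_rot: [-1.571, 0.0, 0.759]
force: [0.2, 0.2, -0.4]
grip_width: 0.0367
```

drive_tool:
  steps: [30, 0, 0, -3, 0, 30, 0, 0, -4, 0, 30, 0, 0, -4, 0, 30, 0, 0, -3, 0, 30, 0, 0, 0, 0]

```text
clock: 15.65
position: [0.5718, -0.0187, 0.1772]
tool_rot: [-1.57, 0.001, 0.759]
force: [0.0, 0.1, 0.0]
grip_width: 0.0374
```

drive_tool:
  steps: [30, 0, 0, -2, 0, 30, 0, 0, -2, 0, 30, 0, 0, -1, 0, 30, 0, 0, -1, 0, 30, 0, 0, 0, 0]

```text
clock: 16.07
position: [0.5721, -0.0187, 0.1718]
tool_rot: [-1.571, 0.0, 0.759]
force: [0.7, 0.9, -0.1]
grip_width: 0.0369
```

drive_tool:
  steps: [30, 0, 0, -1, 0, 30, 0, 0, -1, 0, 30, 0, 0, -1, 0, 30, 0, 0, -1, 0, 30, 0, 0, 0, 0]
  grip_force: 80

```text
clock: 16.48
position: [0.5723, -0.0187, 0.1681]
tool_rot: [-1.571, -0.0, 0.759]
force: [0.4, 0.7, 5.8]
grip_width: 0.0363
```

drive_tool:
  steps: [30, 0, 0, -1, 0, 30, 0, 0, -1, 0, 30, 0, 0, -1, 0, 30, 0, 0, -1, 0, 30, 0, 0, -1, 0]

```text
clock: 16.9
position: [0.5724, -0.0188, 0.1635]
tool_rot: [-1.571, -0.001, 0.759]
force: [-1.4, 0.3, 7.6]
grip_width: 0.0362
```

drive_tool:
  steps: [30, 0, 0, -1, 0, 30, 0, 0, -1, 0, 30, 0, 0, -1, 0, 30, 0, 0, -1, 0, 30, 0, 0, -1, 0]

```text
clock: 17.32
position: [0.5726, -0.0188, 0.1586]
tool_rot: [-1.571, -0.001, 0.759]
force: [-1.5, 0.5, 10.5]
grip_width: 0.0361
```

drive_tool:
  steps: [30, 0, 0, -1, 0, 30, 0, 0, -1, 0, 30, 0, 0, 0, 0, 30, 0, 0, 0, 0, 30, 0, 0, 0, 0]

```text
clock: 17.73
position: [0.5726, -0.0188, 0.1567]
tool_rot: [-1.571, -0.001, 0.759]
force: [-2.1, 0.0, 12.5]
grip_width: 0.0363
```

drive_tool:
  steps: [30, 0, 0, -0.5, 0, 30, 0, 0, -0.5, 0, 30, 0, 0, -0.5, 0, 30, 0, 0, -0.5, 0, 30, 0, 0, 0, 0]

```text
clock: 18.15
position: [0.5726, -0.0188, 0.1547]
tool_rot: [-1.572, -0.001, 0.759]
force: [-2.6, -1.0, 11.8]
grip_width: 0.0361
```

drive_tool:
  steps: [30, 0, 0, 0, 0, 30, 0, 0, 0, 0, 30, 0, 0, 0, 0, 30, 0, 0, 0, 0, 30, 0, 0, 0, 0]

```text
clock: 18.57
position: [0.5726, -0.0188, 0.1548]
tool_rot: [-1.572, -0.001, 0.759]
force: [-2.2, -0.5, 11.3]
grip_width: 0.0362
```

```bash
python3 - <<'E'
from h import *
f=snap('scene','s4');w=snap('wrist','w7');s=monitor.observe();print(s['clock'],s['position'],s['force'],s['grip_width'])
cv2.imwrite('pics/c7.png',np.hstack([cv2.resize(x[100:230,180:310,::-1],(400,400),interpolation=2) for x in(load('s2')['frame'],f['frame'])]))
E
```

```text
18.6667 [ 0.57263302 -0.01879087  0.1547772 ] [-1.52658208  0.10162631 12.27933368] 0.0363338420370506
```

View pics/c7.png

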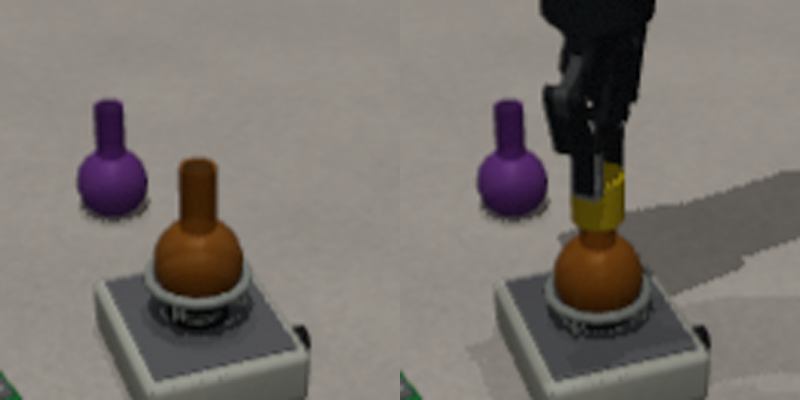

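drive_tool:
  steps: [30, 0, 0, -0.5, 0, 30, 0, 0, -0.5, 0, 30, 0, 0, -0.4, 0, 30, 0, 0, 0, 0, 30, 0, 0, 0, 0]

```text
clock: 19.08
position: [0.5726, -0.0188, 0.1534]
tool_rot: [-1.572, -0.001, 0.759]
force: [-1.9, -0.1, 12.9]
grip_width: 0.0358
```

drive_tool:
  steps: [30, 0, 0, 0, 0, 30, 0, 0, 0, 0, 30, 0, 0, 0, 0, 30, 0, 0, 0, 0, 30, 0, 0, 0, 0]

```text
clock: 19.5
position: [0.5727, -0.0188, 0.1534]
tool_rot: [-1.572, -0.001, 0.759]
force: [-2.1, -0.3, 12.4]
grip_width: 0.036
```

```bash
python3 -c "
from h import *
print(workorder.job_done());s=monitor.observe();print(s['clock'],s['position'],s['force'])"
```

```text
the job is handed in; nothing more can be done
None
the job is handed in; nothing more can be done
```

The job is handed in, at about 19.5 s on the robot's clock. I stood the amber flask in the cradle and let go of it. I then put the cap that started farthest from the base on its neck and pushed it down slowly, still gripping it at 80 N.

**Last checks:**
- **Cap:** it slid on with almost no sideways force, and contact came at the height expected for fully on (TCP z about 0.168 m).
- **Cradle:** at the end the TCP was at z = 0.1534 m, which I work out as about 14 mm of the 15 mm travel. The push was steady at about 12.4 N, which fits the spring at that depth, with no sign of hitting the stop.
- **Pictures:** the scene view taken about 1.4 mm before the final depth showed the flask upright in the ring with the cap on and the cradle down. I viewed no picture at the final depth, so that figure rests on the TCP height and the force.

**What disagreed:** the camera estimates of the flask's position in the cradle differed by several mm from each other. I used the release pose and the ring centre for the capping instead.

I did not go near the well plate, medium bottle, tip box or purple flask. I did not check their positions again at the end.

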